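# Break down the packer stack and make up a flush packing set

### The job

A stack of four leaf-spring packers has come back to the parts counter. Make up a packing set in the cradle from the two packers that, laid flat one on the other midway between its end posts, come level with the posts' tops, and put each of the other two away in the stock seat made for its length, flat, centred and in line with the seat. Leave the bin, the carton and the lamp where they stand.

Things in the scene. Friction and masses are not known exactly. Their poses are not given: they have to be found in the camera images.
- packer_70: Loose grey light-alloy packer 70 mm long, 50 mm wide, 28 mm thick, 260 g or so, with a 14 mm hole through its centre; the shortest, on top of the stack at the start. Origin: centre of its underside; x along its length, y across its 50 mm width, z up; the same either way round.
- packer_90: Loose grey light-alloy packer 90 mm long, 50 mm wide, 14 mm thick, 170 g or so, with a 14 mm hole through its centre; second from the top of the stack at the start. Origin: centre of its underside; x along its length, y across its 50 mm width, z up; the same either way round.
- packer_110: Loose grey light-alloy packer 110 mm long, 50 mm wide, 10 mm thick, 150 g or so, with a 14 mm hole through its centre; third from the top of the stack at the start. Origin: centre of its underside; x along its length, y across its 50 mm width, z up; the same either way round.
- packer_130: Loose grey light-alloy packer 130 mm long, 50 mm wide, 20 mm thick, 350 g or so, with a 14 mm hole through its centre; the longest, at the bottom of the stack at the start, lying on the counter. Origin: centre of its underside; x along its length, y across its 50 mm width, z up; the same either way round.
- cradle: Packing cradle, fixed: grey floor plate 166 x 90 mm, 8 mm thick, with a dark steel post (10 mm thick, 60 mm wide) standing at each end, 146 mm apart inside; the posts' tops are 34 mm above the floor (42 mm above the counter); the long sides are open. Origin: centre of its underside; x runs from post to post, y across, z up; the same either way round.
- seat_long: Longer stock seat, fixed: place 90 mm wide with a dark sheet floor 4 mm thick and a bright end lip 4 mm thick and 10 mm high above the floor at each end, 126 mm apart inside; the sides are open. Origin: centre of its underside; x runs from lip to lip, y across, z up; the same either way round.
- seat_short: Shorter stock seat, fixed: the same in every way, but its lips are 86 mm apart inside. Origin: centre of its underside; x runs from lip to lip, y across, z up; the same either way round.
- parts_bin: Bystander: open blue parts bin 140 x 100 x 65 mm high (140 along x). Origin: centre of its underside.
- carton: Bystander: brown carton 80 x 120 x 60 mm high (120 along y). Origin: centre of its underside.
- marker_lamp: Bystander: round amber marker lamp on a black base, 68 mm across, 34 mm high. Origin: centre of its underside.
Not all that is in view belongs to the job. What is shaped like the packer_130 but green or orange is not meant.

How it is judged:
By the outcome, as a careful person would: the job done as asked, in the order asked, and still so for the second after the job is handed in, with the robot touching nothing.
It also fails if it takes over 128 s, if anything falls off the work surface, if the arm or the gripper's body presses on something with over 40 N, if the wrist force passes 120 N, or if a joint passes its speed limit or range.

### The arm

A 6-joint arm with a two-finger parallel gripper is mounted at the origin on the work surface. World frame = base frame: x ahead of the robot, y to its left, z up, the work surface at z = 0. Lengths are in m, angles in rad, forces in N, time in s.
With the tool pointing down it reaches from about 0.225 to 0.875 m from the base axis. Payload 3.4 kg.
Tool frame: the origin (TCP) lies on the centre line of the jaws, within the pads' length; the fingertips stand 17 mm ahead of it and the grasp point (between the pads) lies 2 mm behind it; z points along the fingers, y is the line along which they close (so a half turn about z gives the same grasp; the last joint's range is limited). The gripper opens to 85 mm and grips with 20 to 120 N. Pads are 22 mm wide; open, the fingers measure 114 mm over their backs; the gripper's body (76 mm by 85 mm) begins 54 mm behind the grasp point. The pads swing forward as they close: fully open they stand 13 mm farther back than shut.
Start: joints at [1.227, 0.276, 1.505, -0, 1.361, -0.121], TCP at [0.127, 0.561, 0.248] pointing down, gripper open.
Joint ranges: [-2.89, 2.89], [-0.75, 2.08], [0.22, 2.7], [-1.18, 4.32], [0.11, 2.71], [-2.7, 2.7]. Speed limits (rad/s): [2.57, 2.57, 3.14, 3.14, 3.14, 3.14].

### API

Orientations are given as a unit quaternion [w, x, y, z].
In Python, from rig import manip gives the robot as it stands.
- The arm moves only by the tool move_arm, never from a script. Its argument "steps" is one flat list of numbers, 7 for each row, row after row: the turn, a rotation vector about the world's x, y, z normalised to -1 to 1, where 1 is 360 degrees, then the shift along the world's x, y, z normalised to -1 to 1, where 1 is 1 m, then the opening, from -1 (shut) to 1 (fully open). A call has exactly 10 rows; each row is the pose to reach, as a shift and turn from the pose commanded when the call began, turning the shorter way round; what a row does not reach only later rows make up. A row lasts 1/10 s, in which the tool goes at most 50 mm and 8.59 degrees, less where a joint would pass 70% of its speed; a pose out of reach is approached as far as the arm can. A call with a number of a shift or a turn outside -1 to 1 is refused whole. A call with a gripper value outside its range is refused whole. The fingers move at their own pace and stop on an object; "squeeze" is the grip in N (left out, the last holds). Time passes only in rows, so rows that repeat a pose let the fingers close, or fill a call up. It gives the time, the measured TCP pose, the force, the opening and the grip force at its end, in the units of the state.
- manip.get_state(): the state, without advancing time (a new reading comes with each control period).
- manip.get_image(name): name is "scene" or "side" or "wrist"; returns a dict with "pixels" (420x560x3 uint8, blue, green, red), "fx", "fy", "cx", "cy" (pixels), "D" ([k1, k2, p1, p2, k3] as OpenCV has them; the pictures are not rectified), "R" (3x3) and "t" (3): a world point X has camera coordinates R X + t. Camera axes: x right, y down, z forward; pixel columns grow to the right and rows downward; lengths in m; the calibration is good to about 2 mm. A picture is of the moment at which its call begins. There is no depth.
- manip.sign_off(): hands the job in; it is judged then, once.
The state is a dict: "clock": time; "qpos": joint angles; "qd": joint speeds; "effort": joint torques, N m; "position": TCP position; "ee_rot": TCP orientation; "contact_force": force on the tool from outside, world axes, zero at the start; "moment": the same for the moment, N m; "width": finger opening in m; "gripper_force": force on a finger pad.
Only numpy, scipy, OpenCV 4.12 (cv2) and the standard library are available. Lean on these libraries where they do the work, as an engineer would, in place of code of your own. Each camera call takes 0.05 s, during which the arm holds its last target. There are 200 camera calls.

## Working session

There is one attempt and no reset: what is moved stays moved. The work goes in short steps, Python scripts to look and compute and a tool call to move; the robot and the scene stay as the last step left them, time stands still between calls to the robot, and variables do not carry over. Pictures are saved under pics/ and viewed, at most 14 in all, crops included, and the job is handed in when it is done.

Besides the shell and the picture viewer there is one more tool, called as name(argument=value, ...), one argument or row to a line, values as JSON. move_arm: Moves the arm, as the interface text tells. Scaled input: -1 to 1 covers 1 m each way for a shift and 360 degrees each way for a turn. Its arguments: {"type":"object","properties":{"steps":{"type":"array"},"squeeze":{"type":"number"}},"required":["steps"]}

```bash
mkdir -p pics
cat > h.py <<'E'
import numpy as np, cv2
from rig import manip
def shot(n,name):
    im=manip.get_image(n); cv2.imwrite(f'pics/{name}.png',im['pixels']); return im
def pix2w(im,uv,z):
    K=np.array([[im['fx'],0,im['cx']],[0,im['fy'],im['cy']],[0,0,1]]);R=np.array(im['R']);t=np.array(im['t'])
    p=cv2.undistortPoints(np.array(uv,float).reshape(-1,1,2),K,np.array(im['D']))[:,0]
    d=np.c_[p,np.ones(len(p))]@R; c=-R.T@t; z=np.broadcast_to(z,len(p))
    return c+d*((z-c[2])/d[:,2])[:,None]
def w2pix(im,X):
    K=np.array([[im['fx'],0,im['cx']],[0,im['fy'],im['cy']],[0,0,1]])
    return cv2.projectPoints(np.array(X,float).reshape(-1,3),cv2.Rodrigues(np.array(im['R']))[0],np.array(im['t']),K,np.array(im['D']))[0][:,0]
E
python3 - <<'E'
from h import *
for n in('scene','side','wrist'):
    im=shot(n,n+'0'); print(n,-np.array(im['R']).T@np.array(im['t']),np.array(im['R']).round(3).tolist(),im['fx'])
s=manip.get_state(); print({k:np.round(v,4).tolist() for k,v in s.items()})
E
```

```text
scene [ 1.48589315 -0.16320612  0.72494018] [[0.186, 0.982, -0.016], [0.572, -0.122, -0.811], [-0.799, 0.142, -0.585]] 454.4831661250422
side [ 0.14067329 -0.72140063  0.53611861] [[0.855, -0.518, -0.025], [-0.278, -0.418, -0.865], [0.437, 0.746, -0.502]] 425.0682498256864
wrist [0.06044605 0.57453976 0.37525142] [[0.222, 0.975, -0.001], [0.94, -0.213, 0.268], [0.261, -0.061, -0.963]] 378.8306589654097
{'clock': 0.15, 'qpos': [1.227, 0.2765, 1.5059, -0.0, 1.3607, -0.121], 'qd': [-0.0007, -0.0013, -0.0026, 0.0004, -0.0002, -0.0002], 'effort': [0.0028, -41.7145, -24.6032, -0.0003, 0.0076, -0.0], 'position': [0.127, 0.5604, 0.2476], 'ee_rot': [-0.0001, 0.1112, 0.9938, -0.0007], 'contact_force': [-0.5664, -0.6397, 0.1342], 'moment': [-0.0215, -0.0201, 0.0059], 'gripper_force': 0.0, 'width': 0.0853}
```

View pics/scene0.png

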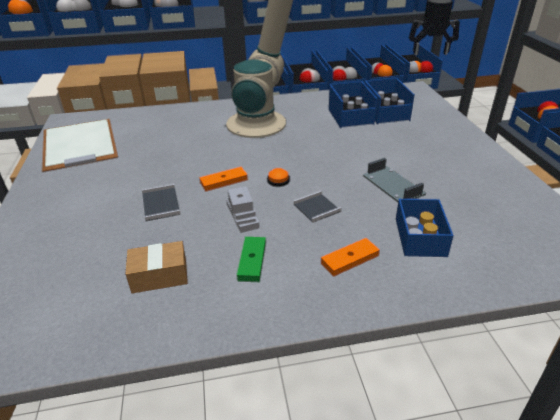

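View pics/side0.png

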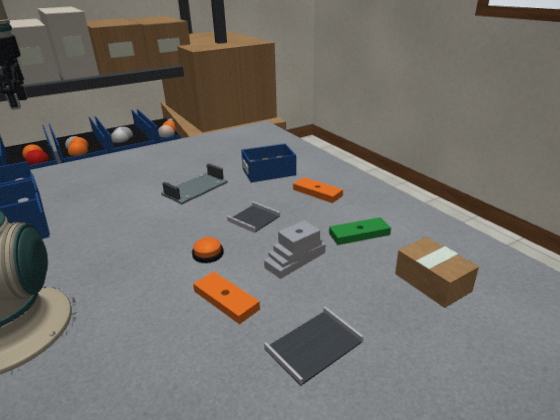

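View pics/wrist0.png

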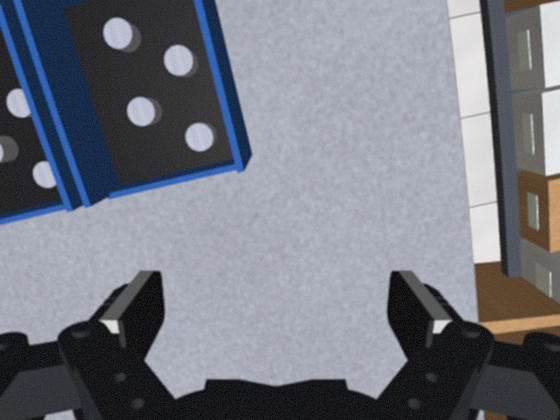

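The scene view shows seat_long at (160,202), the stack at (240,207), seat_short at (317,206) and the cradle at (395,183). The bin is at (423,228), the carton at (157,266) and the lamp at (278,177). The side view agrees. The orange and green bars are decoys.

Run:
```python
from h import *
a=manip.get_image('scene');b=manip.get_image('side')
P=dict(seatL=((160,202),(314,343),.004),stackTop=((239,196),(299,230),.072),seatS=((317,206),(254,217),.004),cradle=((395,183),(195,187),.008),lamp=((278,181),(208,252),0),bin=((423,240),(270,168),.03))
for k,(u,v,z) in P.items(): print(k,pix2w(a,[u],z)[0].round(3),pix2w(b,[v],z)[0].round(3))
s=manip.get_state();w=manip.get_image('wrist')
from scipy.spatial.transform import Rotation as Ro
q=s['ee_rot'];T=Ro.from_quat(q[1:]+q[:1] if isinstance(q,list) else np.r_[q[1:],q[0]]).as_matrix();print(T.round(3))
c=-np.array(w['R']).T@w['t'];print('cam in tool',T.T@(c-s['position']), (np.array(w['R'])@T).round(3))
```

```text
seatL [ 0.429 -0.322  0.004] [ 0.431 -0.32   0.004]
stackTop [ 0.544 -0.113  0.072] [ 0.541 -0.11   0.072]
seatS [0.536 0.092 0.004] [0.54  0.09  0.004]
cradle [0.48  0.334 0.008] [0.476 0.321 0.008]
lamp [0.388 0.012 0.   ] [0.388 0.019 0.   ]
bin [0.751 0.291 0.03 ] [0.691 0.272 0.03 ]
[[-0.975  0.221 -0.   ]
 [ 0.221  0.975 -0.001]
 [ 0.    -0.001 -1.   ]]
cam in tool [ 0.06799102 -0.00107314 -0.12770399] [[-0.001  1.    -0.   ]
 [-0.963 -0.001 -0.268]
 [-0.268  0.     0.963]]
```

move_arm(
  steps=[0,0,0.018,0.05,0,0.05,1,0,0,0.0355,0.15,-0.06,0.06,1,0,0,0.0355,0.25,-0.15,0.06,1,0,0,0.0355,0.3,-0.2,0.06,1,0,0,0.0355,0.35,-0.25,0.06,1,0,0,0.0355,0.37,-0.3,0.06,1,0,0,0.0355,0.373,-0.36,0.06,1,0,0,0.0355,0.373,-0.36,0.06,1,0,0,0.0355,0.373,-0.36,0.06,1,0,0,0.0355,0.373,-0.36,0.06,1],
  squeeze=40,
)

```text
clock: 1.3
position: [0.4714, 0.2416, 0.3073]
ee_rot: [0.0, -0.0, 1.0, 0.0]
contact_force: [0.3, 1.5, -0.6]
width: 0.0856
gripper_force: 0.0
```

Run:
```python
from h import *
s=manip.get_state();print(s['position'],s['clock']);im=shot('wrist','w1')
import pickle;pickle.dump(im,open('w1.pkl','wb'))
```

```text
[0.4714494  0.24162962 0.30728043] 1.3
```

View pics/w1.png

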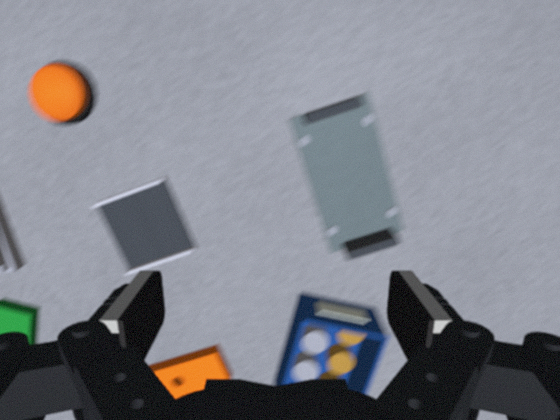

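move_arm(
  steps=[0,0,0,0,-0.05,0,1,0,0,0,0,-0.1,0,1,0,0,0,0,-0.15,0,1,0,0,0,0,-0.2,0,1,0,0,0,0,-0.25,0,1,0,0,0,0,-0.3,0,1,0,0,0,0,-0.35,0,1,0,0,0,-0.01,-0.4,0,1,0,0,0,-0.01,-0.4,0,1,0,0,0,-0.01,-0.4,0,1],
)

```text
clock: 2.35
position: [0.4603, -0.1573, 0.3069]
ee_rot: [-0.0, 0.001, 1.0, 0.001]
contact_force: [0.8, 0.4, -0.2]
width: 0.0851
gripper_force: 0.0
```

Run:
```python
from h import *
s=manip.get_state();print(s['position'],s['clock']);im=shot('wrist','w2')
import pickle;pickle.dump(im,open('w2.pkl','wb'))
```

```text
[ 0.46032298 -0.1573023   0.30688142] 2.35
```

View pics/w2.png

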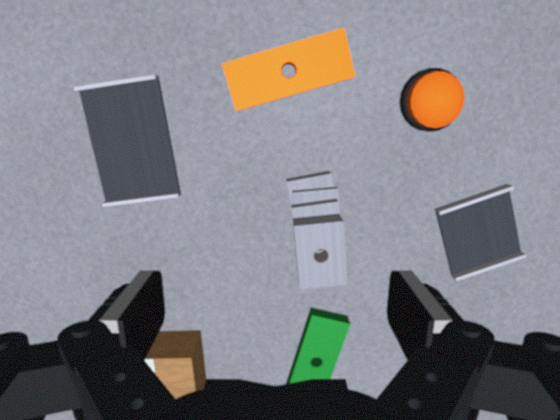

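The w1 view shows the cradle with its screws at (304,142), (368,120), (332,231) and (392,212). In w2, seat_long's lips run (76,88)-(155,77) and (104,206)-(179,196). Seat_short's lips run (438,211)-(513,189) and (455,278)-(524,256). The top packer's hole is at (320,256).

Run:
```python
from h import *
import pickle
w1=pickle.load(open('w1.pkl','rb'));w2=pickle.load(open('w2.pkl','rb'))
def rect(n,im,pts,z):
    X=pix2w(im,pts,z)[:,:2]; a,b,c,d=X
    ax=(c+d-a-b)/2; print(n,'ctr',X.mean(0).round(4),'len',[np.linalg.norm(c-a).round(4),np.linalg.norm(d-b).round(4)],'wid',[np.linalg.norm(b-a).round(4),np.linalg.norm(d-c).round(4)],'axis deg',np.degrees(np.arctan2(ax[1],ax[0])).round(1))
rect('cradle screws',w1,[(304,142),(368,120),(332,231),(392,212)],.008)
rect('cradle plate',w1,[(291,118),(370,94),(330,250),(401,228)],.008)
rect('seatS w1',w1,[(95,207),(164,181),(128,272),(194,249)],.014)
rect('seatL',w2,[(76,88),(155,77),(104,206),(179,196)],.014)
rect('seatS',w2,[(438,211),(513,189),(455,278),(524,256)],.014)
rect('top70',w2,[(294,221),(341,217),(300,289),(347,286)],.072)
print(pix2w(w2,[(320,255)],.072))
print('130 far edge',pix2w(w2,[(287,179),(331,173)],.020))
print('steps',pix2w(w2,[(338,186)],.03),pix2w(w2,[(338,199)],.044))
# crops
c=cv2.resize(cv2.imread('pics/w2.png')[160:300,270:540],None,fx=2.9,fy=2.9,interpolation=cv2.INTER_CUBIC)
c2=cv2.resize(cv2.imread('pics/side0.png')[215:280,255:335],None,fx=3,fy=3,interpolation=cv2.INTER_CUBIC)
out=np.zeros((600,783,3),np.uint8); out[:c.shape[0],:c.shape[1]]=c; out[406:406+194,:240]=c2[:194]
c3=cv2.resize(cv2.imread('pics/w2.png')[70:220,70:190],None,fx=1.29,fy=1.29);out[406:600,260:260+c3.shape[1]]=c3[:194]
cv2.imwrite('pics/crop.png',out)
```

```text
cradle screws ctr [0.4824 0.3255] len [np.float64(0.1104), np.float64(0.1112)] wid [np.float64(0.0744), np.float64(0.0738)] axis deg 18.5
cradle plate ctr [0.4799 0.3247] len [np.float64(0.1624), np.float64(0.1601)] wid [np.float64(0.0895), np.float64(0.0884)] axis deg 17.3
seatS w1 ctr [0.5412 0.0874] len [np.float64(0.0875), np.float64(0.0874)] wid [np.float64(0.0892), np.float64(0.0884)] axis deg 20.0
seatL ctr [ 0.4308 -0.3209] len [np.float64(0.1327), np.float64(0.131)] wid [np.float64(0.0879), np.float64(0.0896)] axis deg 7.1
seatS ctr [0.5389 0.09  ] len [np.float64(0.0915), np.float64(0.0888)] wid [np.float64(0.0907), np.float64(0.0885)] axis deg 19.5
top70 ctr [ 0.539  -0.1118] len [np.float64(0.0755), np.float64(0.0767)] wid [np.float64(0.0472), np.float64(0.0498)] axis deg 6.4
[[ 0.53985656 -0.11241558  0.072     ]]
130 far edge [[ 0.47031728 -0.14507303  0.02      ]
 [ 0.46372041 -0.09636691  0.02      ]]
steps [[ 0.47633999 -0.08971134  0.03      ]] [[ 0.4875132 -0.0915237  0.044    ]]
```

View pics/crop.png

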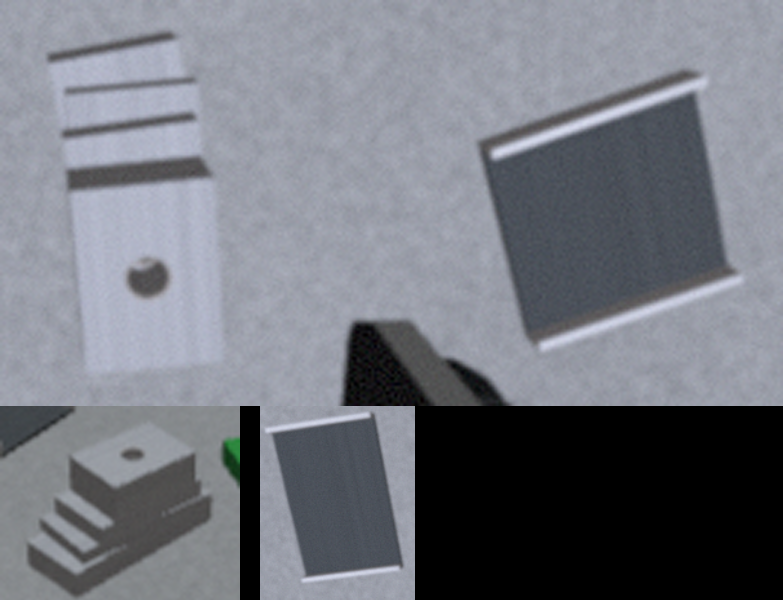

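The crop shows packer_70's top face with its hole at about (320.7,255.5) and seat_short's two bright lips. The sizes match, so I'm going above the stack.

move_arm(
  steps=[0,0,0.0178,0.04,0.03,-0.02,1,0,0,0.0178,0.07,0.045,-0.06,1,0,0,0.0178,0.08,0.045,-0.1,1,0,0,0.0178,0.08,0.045,-0.14,1,0,0,0.0178,0.08,0.045,-0.17,1,0,0,0.0178,0.08,0.045,-0.177,1,0,0,0.0178,0.08,0.045,-0.177,1,0,0,0.0178,0.08,0.045,-0.177,1,0,0,0.0178,0.08,0.045,-0.177,1,0,0,0.0178,0.08,0.045,-0.177,1],
)

```text
clock: 3.4
position: [0.5416, -0.1119, 0.1319]
ee_rot: [0.002, -0.056, 0.998, -0.001]
contact_force: [1.0, -0.3, 0.6]
width: 0.0853
gripper_force: 0.0
```

Run:
```python
from h import *
s=manip.get_state();print(s['position'],s['clock']);im=shot('wrist','w3')
p=s['position']; print('axis at top',w2pix(im,[[p[0],p[1],.072]]))
import pickle;pickle.dump(im,open('w3.pkl','wb'))
b=cv2.imread('pics/w3.png'); sd=manip.get_image('side')['pixels'][140:300,230:400]
out=np.zeros((420,800,3),np.uint8);out[:,:480]=b[:,40:520];out[:300,480:799]=cv2.resize(sd,(319,300))
cv2.imwrite('pics/w3c.png',out)
```

```text
[ 0.54161609 -0.11186397  0.13185937] 3.4
axis at top [[277.43008251 240.45230267]]
```

View pics/w3c.png

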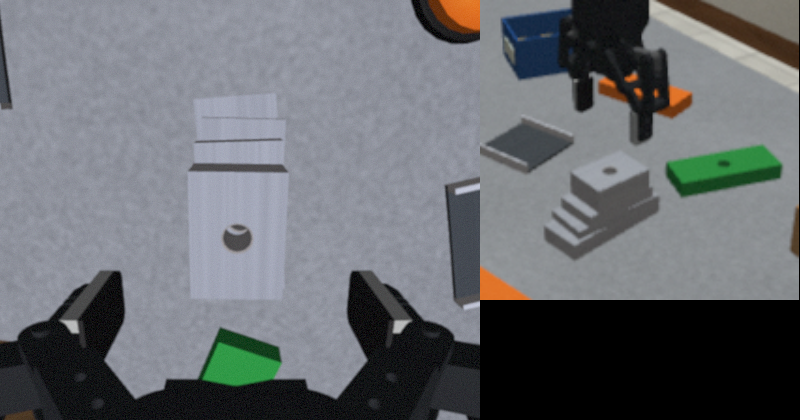

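The hole is at (277,238) against a predicted tool axis of (277,240), so the tool is aligned. Next I descend and grip packer_70.

move_arm(
  steps=[0,0,0,-0.001,0,-0.03,1,0,0,0,-0.001,0,-0.055,1,0,0,0,-0.001,0,-0.066,1,0,0,0,-0.001,0,-0.066,1,0,0,0,-0.001,0,-0.066,-1,0,0,0,-0.001,0,-0.066,-1,0,0,0,-0.001,0,-0.066,-1,0,0,0,-0.001,0,-0.066,-1,0,0,0,-0.001,0,-0.066,-1,0,0,0,-0.001,0,-0.066,-1],
  squeeze=40,
)

```text
clock: 4.5
position: [0.5407, -0.1118, 0.0656]
ee_rot: [0.001, -0.056, 0.998, -0.0]
contact_force: [-0.9, 1.4, 6.5]
width: 0.0491
gripper_force: 43.1
```

Run:
```python
from h import *
s=manip.get_state();print(s['position'],s['clock'],s['width'],s['gripper_force'])
a=manip.get_image('side')['pixels'][150:290,225:385];b=manip.get_image('scene')['pixels'][140:240,190:290]
cv2.imwrite('pics/g1.png',np.hstack([cv2.resize(a,(400,350),interpolation=cv2.INTER_CUBIC),cv2.resize(b,(350,350),interpolation=cv2.INTER_CUBIC)]))
```

```text
[ 0.54070662 -0.11182377  0.06555519] 4.5 0.04907303003316654 43.14603053033352
```

View pics/g1.png

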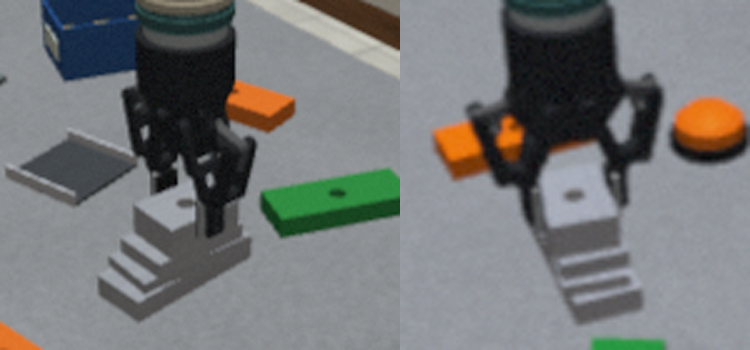

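Packer_70 is gripped (width 49 mm, 43 N). Next I carry it to seat_short.

move_arm(
  steps=[0,0,0,0,0,0.02,-1,0,0,0,0,0,0.05,-1,0,0,0.0122,0,0.045,0.05,-1,0,0,0.0245,0,0.09,0.05,-1,0,0,0.0367,0,0.135,0.05,-1,0,0,0.0367,0,0.18,0.04,-1,0,0,0.0367,-0.001,0.2015,0.02,-1,0,0,0.0367,-0.001,0.2015,0,-1,0,0,0.0367,-0.001,0.2015,0,-1,0,0,0.0367,-0.001,0.2015,0,-1],
)

```text
clock: 5.6
position: [0.5383, 0.0897, 0.0639]
ee_rot: [-0.001, -0.171, 0.985, 0.0]
contact_force: [-0.1, -0.1, -3.4]
width: 0.0491
gripper_force: 42.8
```

Run:
```python
from h import *
s=manip.get_state();print(s['position'],s['ee_rot'],s['clock'],s['width'],s['gripper_force'])
im=shot('wrist','w4');b=im['pixels'][100:420,130:430];a=manip.get_image('scene')['pixels'][160:240,200:360]
out=np.zeros((480,800,3),np.uint8);out[:480,:450]=cv2.resize(b,(450,480));out[:175,450:800]=cv2.resize(a,(350,175),interpolation=cv2.INTER_CUBIC)
cv2.imwrite('pics/w4c.png',out)
```

```text
[0.53825683 0.08974453 0.06387926] [-6.65931683e-04 -1.70570229e-01  9.85345297e-01  7.69605605e-06] 5.6 0.049133809172627406 42.75367755442858
```

View pics/w4c.png

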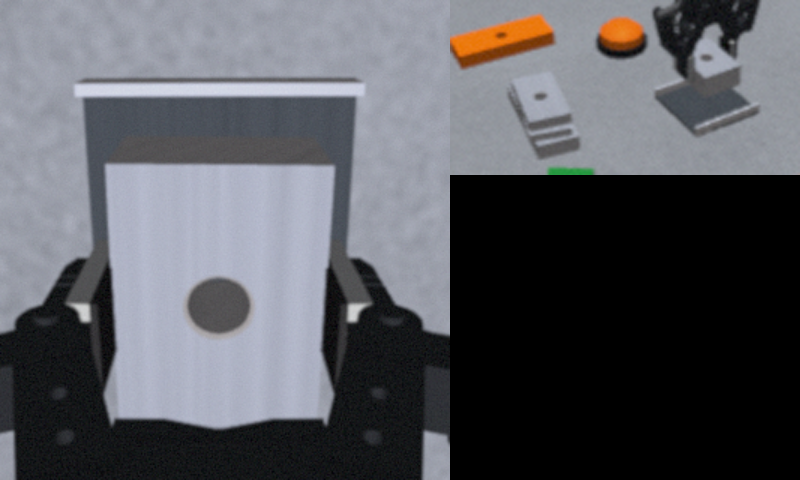

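The view shows seat_short's far lip level at (276,160) in the image, parallel to the packer and laterally centred. Next I check the distance along the seat.

Run:
```python
from h import *
s=manip.get_state();im=manip.get_image('wrist')
X=pix2w(im,[(276.3,159.8)],.014)[0];d=np.array([np.cos(np.radians(19.6)),np.sin(np.radians(19.6))])
p=np.array(s['position'])[:2];h=pix2w(im,[(130+219/1.5,100+306/1.5)],s['position'][2]+.0064)[0]
print(X,'seat ctr',X[:2]+.045*d,'tcp',p,'hole',h)
```

```text
[0.49825093 0.07417926 0.014     ] seat ctr [0.54064351 0.08927458] tcp [0.53951517 0.08939548] hole [0.53943193 0.08858131 0.07139849]
```

move_arm(
  steps=[0,0,0,0.001,0,-0.02,-1,0,0,0,0.001,0,-0.035,-1,0,0,0,0.001,0,-0.0395,-1,0,0,0,0.001,0,-0.0395,-1,0,0,0,0.001,0,-0.0395,-1,0,0,0,0.001,0,-0.0395,1,0,0,0,0.001,0,-0.0395,1,0,0,0,0.001,0,-0.0395,1,0,0,0,0.001,0,-0.0395,1,0,0,0,0.001,0,-0.0395,1],
)

```text
clock: 6.75
position: [0.5397, 0.09, 0.0247]
ee_rot: [0.0, -0.171, 0.985, 0.0]
contact_force: [-0.1, -0.1, -0.0]
width: 0.0854
gripper_force: 0.0
```

move_arm(
  steps=[0,0,0,0,0,0.04,1,0,0,0,0,0,0.08,1,0,0,-0.012,0,-0.045,0.1,1,0,0,-0.025,0,-0.09,0.1,1,0,0,-0.0367,0,-0.135,0.1,1,0,0,-0.0367,0,-0.18,0.1,1,0,0,-0.0367,0,-0.2015,0.1,1,0,0,-0.0367,0,-0.2015,0.1,1,0,0,-0.0367,0,-0.2015,0.1,1,0,0,-0.0367,0,-0.2015,0.1,1],
)

```text
clock: 7.75
position: [0.5394, -0.1104, 0.1245]
ee_rot: [-0.0, -0.056, 0.998, 0.0]
contact_force: [0.3, 0.9, 0.1]
width: 0.0855
gripper_force: 0.0
```

Run:
```python
from h import *
s=manip.get_state();im=manip.get_image('wrist')
p=s['position']; print(p,s['ee_rot'],s['clock'],s['width'],'axis at top .044',w2pix(im,[[p[0],p[1],.044]]))
a=manip.get_image('scene')['pixels'][160:240,200:360]
out=np.zeros((420,800,3),np.uint8);out[:,:480]=im['pixels'][:,40:520];out[:160,480:]=cv2.resize(a,(320,160),interpolation=cv2.INTER_CUBIC)
cv2.imwrite('pics/w5.png',out)
```

```text
[ 0.53935548 -0.11042728  0.12445179] [-2.77193195e-04 -5.64271972e-02  9.98406574e-01  4.56625396e-04] 7.75 0.08546223637138442 axis at top .044 [[276.99608284 228.61021245]]
```

View pics/w5.png

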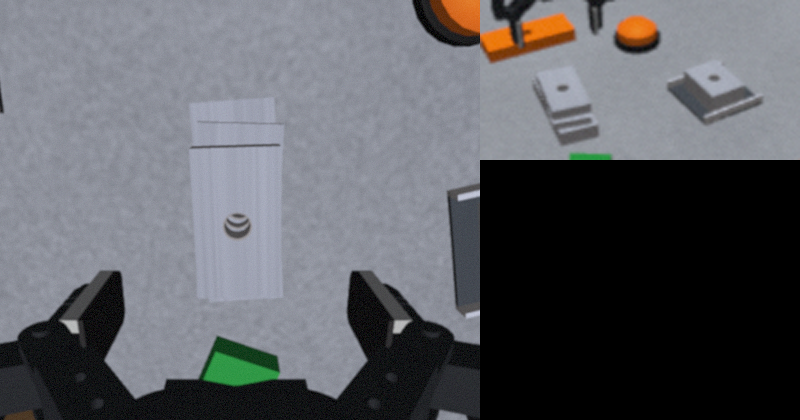

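Packer_70 sits centred in seat_short. Packer_90's hole is at (277,226) against the axis at (277,229), and it is rotated about 2° relative to the tool.

move_arm(
  steps=[0,0,0.005,-0.0012,0,-0.03,1,0,0,0.005,-0.0012,0,-0.06,1,0,0,0.005,-0.0012,0,-0.075,1,0,0,0.005,-0.0012,0,-0.075,1,0,0,0.005,-0.0012,0,-0.075,-1,0,0,0.005,-0.0012,0,-0.075,-1,0,0,0.005,-0.0012,0,-0.075,-1,0,0,0.005,-0.0012,0,-0.075,-1,0,0,0.005,-0.0012,0,-0.075,-1,0,0,0.005,-0.0012,0,-0.075,-1],
)

```text
clock: 8.85
position: [0.5395, -0.1116, 0.0512]
ee_rot: [0.001, -0.072, 0.997, -0.0]
contact_force: [-1.1, 1.9, 5.3]
width: 0.0487
gripper_force: 42.2
```

move_arm(
  steps=[0,0,0,0,0,0.01,-1,0,0,0,0,0,0.02,-1,0,0,0,0,0,0.04,-1,0,0,0,0,0,0.06,-1,0,0,0.006,0,0.04,0.08,-1,0,0,0.012,-0.003,0.09,0.08,-1,0,0,0.018,-0.006,0.14,0.08,-1,0,0,0.022,-0.01,0.185,0.08,-1,0,0,0.027,-0.02,0.23,0.08,-1,0,0,0.027,-0.03,0.275,0.08,-1],
)

```text
clock: 9.85
position: [0.5081, 0.165, 0.1304]
ee_rot: [0.001, -0.156, 0.988, -0.0]
contact_force: [0.5, 0.2, -2.5]
width: 0.0487
gripper_force: 42.1
```

Run:
```python
from h import *
s=manip.get_state();im=manip.get_image('scene')
print(s['position'],s['ee_rot'],s['clock'],s['width'],s['gripper_force'],s['contact_force'])
cv2.imwrite('pics/s6.png',cv2.resize(im['pixels'][130:250,200:440],(800,400),interpolation=cv2.INTER_CUBIC))
```

```text
[0.50806946 0.16503551 0.13038937] [ 5.09846466e-04 -1.56115346e-01  9.87738699e-01 -4.09029158e-05] 9.85 0.04868811003162817 42.14148201048374 [ 0.53452684  0.17495528 -2.52631839]
```

View pics/s6.png

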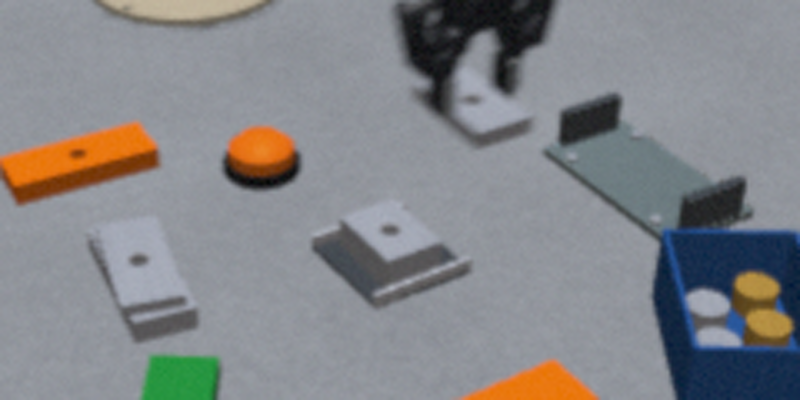

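Packer_90 alone is held, and the cradle and its approach are clear.

move_arm(
  steps=[0,0,0,-0.01,0.04,0,-1,0,0,0,-0.015,0.085,0,-1,0,0,0,-0.02,0.13,0,-1,0,0,0,-0.028,0.16,-0.02,-1,0,0,0,-0.028,0.16,-0.04,-1,0,0,0,-0.028,0.16,-0.05,-1,0,0,0,-0.028,0.16,-0.05,-1,0,0,0,-0.028,0.16,-0.05,-1,0,0,0,-0.028,0.16,-0.05,-1,0,0,0,-0.028,0.16,-0.05,-1],
)

```text
clock: 10.9
position: [0.4813, 0.3231, 0.0807]
ee_rot: [0.001, -0.155, 0.988, 0.0]
contact_force: [-0.1, -0.3, -2.6]
width: 0.0486
gripper_force: 42.5
```

Run:
```python
from h import *
s=manip.get_state();im=manip.get_image('wrist')
print(s['position'],s['ee_rot'],s['clock'],s['width'])
import pickle;pickle.dump((im,s),open('w7.pkl','wb'))
cv2.imwrite('pics/w7.png',cv2.resize(im['pixels'][:400],None,fx=1.4,fy=1.4))
```

```text
[0.4813199  0.32312958 0.08067115] [ 9.43003303e-04 -1.55445255e-01  9.87844005e-01  3.24503076e-04] 10.9 0.048632657453921584
```

View pics/w7.png

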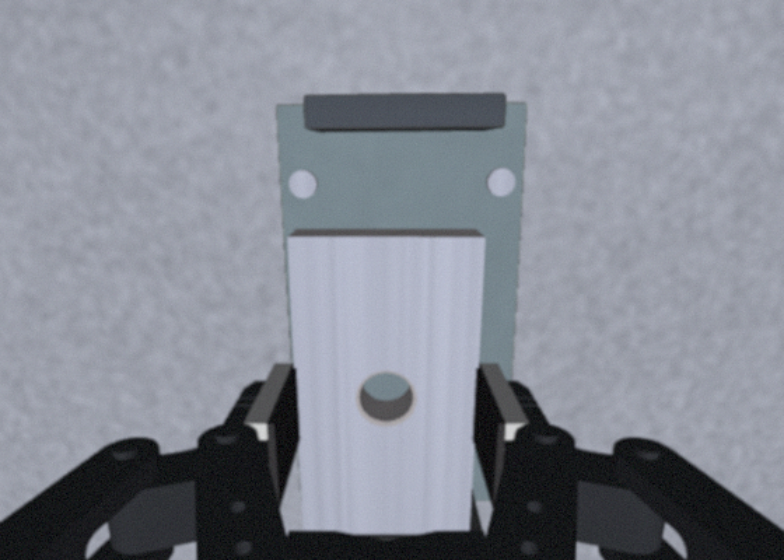

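The plate's far edge runs (277,104)-(526,102), with screws at (302,184) and (502,182). The packer's centre line is about 15 px left of the cradle's, so I compute the correction.

Run:
```python
from h import *
import pickle
im,s=pickle.load(open('w7.pkl','rb'))
for nm,px,z,L in[('plate',[(277,104),(526,102)],.008,.083),('screw',[(302,184),(502,182)],.008,.0554),('postin',[(305,122),(504,121)],.042,.073),('postout',[(305,94.5),(504,94)],.042,.083)]:
    X=pix2w(im,np.array(px)/1.4,z)[:,:2];e=X[1]-X[0];w=np.linalg.norm(e);e/=w;d=np.array([e[1],-e[0]])
    print(nm,'w',w.round(4),'deg',np.degrees(np.arctan2(d[1],d[0])).round(2),'ctr',(X.mean(0)+L*d).round(4))
h=pix2w(im,[(386/1.4,397/1.4)],s['position'][2]-.0212+.014);print(h,s['position'])
X=pix2w(im,np.array([(289,237),(485,237)])/1.4,s['position'][2]-.0072);print('edge w',np.linalg.norm(X[1]-X[0]),X, np.degrees(2*np.arcsin(.15545)))
```

```text
plate w 0.0895 deg 18.36 ctr [0.4781 0.328 ]
screw w 0.0744 deg 18.45 ctr [0.4789 0.3284]
postin w 0.0598 deg 18.2 ctr [0.4764 0.327 ]
postout w 0.0591 deg 18.08 ctr [0.4785 0.3275]
[[0.48011109 0.32185823 0.07347115]] [0.4813199  0.32312958 0.08067115]
edge w 0.05030714574472387 [[0.44484632 0.28434776 0.07347115]
 [0.42943663 0.33223669 0.07347115]] 17.88579140344175
```

move_arm(
  steps=[0,0,0.0011,-0.0018,0.0058,-0.01,-1,0,0,0.0011,-0.0018,0.0058,-0.03,-1,0,0,0.0011,-0.0018,0.0058,-0.045,-1,0,0,0.0011,-0.0018,0.0058,-0.0508,-1,0,0,0.0011,-0.0018,0.0058,-0.0508,-1,0,0,0.0011,-0.0018,0.0058,-0.0508,-1,0,0,0.0011,-0.0018,0.0058,-0.0508,1,0,0,0.0011,-0.0018,0.0058,-0.0508,1,0,0,0.0011,-0.0018,0.0058,-0.0508,1,0,0,0.0011,-0.0018,0.0058,-0.0508,1],
)

```text
clock: 11.95
position: [0.4789, 0.3293, 0.0288]
ee_rot: [0.0, -0.159, 0.987, 0.0]
contact_force: [-0.1, -1.4, 0.6]
width: 0.0857
gripper_force: 0.0
```

move_arm(
  steps=[0,0,0,0,0,0.03,1,0,0,0,0,0,0.07,1,0,0,0,0,0,0.1,1,0,0,0,0,0,0.12,1,0,0,0,0,0,0.12,1,0,0,0,0,0,0.12,1,0,0,0,0,0,0.12,1,0,0,0,0,0,0.12,1,0,0,0,0,0,0.12,1,0,0,0,0,0,0.12,1],
)

```text
clock: 12.95
position: [0.4784, 0.3291, 0.148]
ee_rot: [-0.001, -0.159, 0.987, -0.0]
contact_force: [-0.4, -0.6, -0.2]
width: 0.0852
gripper_force: 0.0
```

Run:
```python
from h import *
s=manip.get_state();im=manip.get_image('wrist')
print(s['position'],s['clock'],s['width'])
import pickle;pickle.dump((im,s),open('w8.pkl','wb'))
cv2.imwrite('pics/w8.png',cv2.resize(im['pixels'][:400],None,fx=1.4,fy=1.4))
```

```text
[0.47837569 0.32907287 0.14799468] 12.95 0.08520574107284988
```

View pics/w8.png

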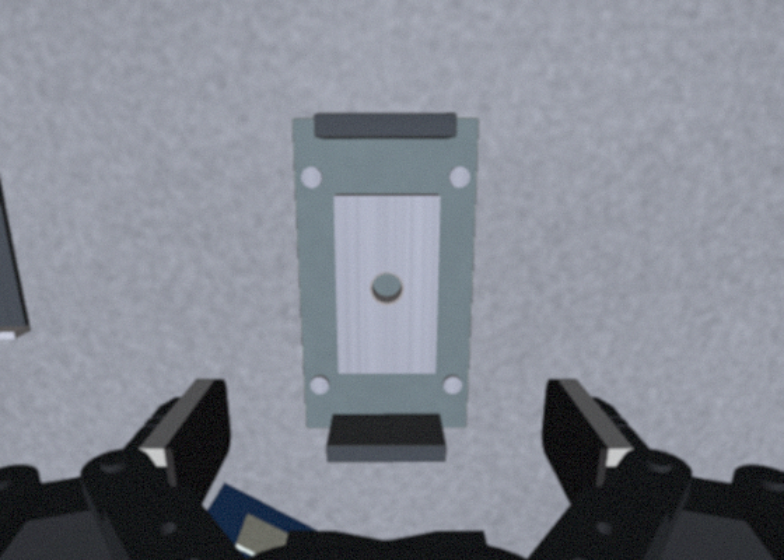

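Packer_90 lies flat, centred between the posts and in line, with its hole at (386,288). From here on I use a numeric rectangle fit instead of viewing pictures, and test it on this image.

```bash
cat >> h.py <<'E'
from scipy.optimize import minimize
def fit(im,x0,L,W,z,hole=True,edges=(1,1,1,1),span=(.006,.006,.06)):
    g=cv2.GaussianBlur(cv2.cvtColor(im['pixels'],cv2.COLOR_BGR2GRAY).astype(np.float32),(0,0),1.0)
    m=np.hypot(cv2.Sobel(g,cv2.CV_32F,1,0),cv2.Sobel(g,cv2.CV_32F,0,1)); m=np.minimum(m,80)
    s=np.linspace(-.97,.97,50);o=np.ones(50)
    E=[np.c_[-o*L/2,s*W/2],np.c_[o*L/2,s*W/2],np.c_[s*L/2,-o*W/2],np.c_[s*L/2,o*W/2]]
    P=[e for e,k in zip(E,edges) if k]
    if hole: t=np.linspace(0,2*np.pi,50);P.append(.007*np.c_[np.cos(t),np.sin(t)])
    P=np.vstack(P)
    def sc(v):
        c,q=np.cos(v[2]),np.sin(v[2]);X=np.c_[P@[[c,q],[-q,c]]+v[:2],np.full(len(P),z)]
        u=w2pix(im,X).astype(np.float32)
        return -cv2.remap(m,u[:,:1],u[:,1:],cv2.INTER_LINEAR).mean()
    from itertools import product
    G=[np.linspace(-a,a,n) for a,n in zip(span,(13,13,9))]
    best=min((np.array(x0)+d for d in product(*G)),key=sc)
    r=minimize(sc,best,method='Nelder-Mead',options=dict(initial_simplex=best+np.vstack([np.zeros(3),np.diag([.0008,.0008,.01])])))
    return np.r_[r.x[:2].round(4),np.degrees(r.x[2]).round(2)],-r.fun
E
python3 - <<'E'
from h import *
import pickle
im,s=pickle.load(open('w8.pkl','rb'))
print('90',fit(im,(.478,.328,.318),.09,.05,.022))
print('plate',fit(im,(.478,.328,.318),.166,.09,.008,False,(0,0,1,1)), fit(im,(.478,.328,.318),.166,.09,.008,False))
w2=pickle.load(open('w2.pkl','rb'))
print('seatL floor',fit(w2,(.431,-.321,.124),.126,.09,.004,False,(1,0,1,1)),'lips out',fit(w2,(.431,-.321,.124),.134,.09,.014,False))
print('130 in w2',fit(w2,(.53,-.112,.12),.13,.05,.02,False,(1,0,0,0)))
E
```

```text
90 (array([ 0.4768,  0.328 , 18.32  ]), np.float64(79.10694122314453))
plate (array([ 0.478 ,  0.3279, 18.43  ]), np.float64(62.25648498535156)) (array([ 0.4771,  0.3276, 18.36  ]), np.float64(53.74382400512695))
seatL floor (array([ 0.428, -0.322,  7.37 ]), np.float64(79.96598815917969)) lips out (array([ 0.4297, -0.3183,  6.92  ]), np.float64(78.58751678466797))
130 in w2 (array([ 0.533, -0.11 , 10.31 ]), np.float64(80.0))
```

move_arm(
  steps=[0,0,-0.01,0.01,-0.045,0.01,1,0,0,-0.02,0.02,-0.09,0.01,1,0,0,-0.036,0.03,-0.135,0.01,1,0,0,-0.036,0.04,-0.18,0.01,1,0,0,-0.036,0.05,-0.225,0.01,1,0,0,-0.036,0.06,-0.27,0,1,0,0,-0.036,0.06,-0.32,-0.01,1,0,0,-0.036,0.06,-0.37,-0.015,1,0,0,-0.036,0.06,-0.415,-0.02,1,0,0,-0.036,0.06,-0.441,-0.02,1],
)

```text
clock: 14.0
position: [0.5381, -0.1152, 0.128]
ee_rot: [-0.001, -0.046, 0.999, -0.0]
contact_force: [-0.7, 0.7, -1.1]
width: 0.0852
gripper_force: 0.0
```

move_arm(
  steps=[0,0,0,0,0,0,1,0,0,0,0,0,0,1,0,0,0,0,0,0,1,0,0,0,0,0,0,1,0,0,0,0,0,0,1,0,0,0,0,0,0,1,0,0,0,0,0,0,1,0,0,0,0,0,0,1,0,0,0,0,0,0,1,0,0,0,0,0,0,1],
)

```text
clock: 15.0
position: [0.5386, -0.1118, 0.1288]
ee_rot: [-0.0, -0.047, 0.999, 0.0]
contact_force: [-0.6, -0.4, 0.1]
width: 0.0859
gripper_force: 0.0
```

Run:
```python
from h import *
import pickle
s=manip.get_state();im=shot('wrist','w9');pickle.dump((im,s),open('w9.pkl','wb'))
print(s['position'],s['ee_rot'],s['clock'])
for e in((1,1,1,1),(1,0,1,1),(1,0,0,1),(1,0,1,0)):
  print(e,'110',fit(im,(.537,-.112,.09),.11,.05,.03,True,e),'130',fit(im,(.537,-.115,.15),.13,.05,.02,False,e))
```

```text
[ 0.53862899 -0.11179546  0.12879231] [-9.93637790e-06 -4.68855476e-02  9.98900266e-01  5.44492658e-05] 15.0
(1, 1, 1, 1) 110 (array([ 0.5359, -0.1105,  5.    ]), np.float64(39.977195739746094)) 130 (array([ 0.5322, -0.1098, 10.74  ]), np.float64(28.31926727294922))
(1, 0, 1, 1) 110 (array([ 0.5358, -0.1105,  4.98  ]), np.float64(44.523353576660156)) 130 (array([ 0.5319, -0.1098, 10.72  ]), np.float64(28.75632095336914))
(1, 0, 0, 1) 110 (array([ 0.534 , -0.1099,  5.41  ]), np.float64(48.06122970581055)) 130 (array([ 0.5318, -0.1096, 10.58  ]), np.float64(34.730735778808594))
(1, 0, 1, 0) 110 (array([ 0.5359, -0.111 ,  5.35  ]), np.float64(53.1436653137207)) 130 (array([ 0.5325, -0.1128,  6.73  ]), np.float64(30.801109313964844))
```

Packer_110 fits at (0.5359, -0.1105) and 5°, and the tool is at 5.4°, so I grip it near its edge.

move_arm(
  steps=[0,0,0,-0.002,0.001,-0.03,1,0,0,0,-0.002,0.001,-0.06,1,0,0,0,-0.002,0.001,-0.085,1,0,0,0,-0.002,0.001,-0.0903,1,0,0,0,-0.002,0.001,-0.0903,-1,0,0,0,-0.002,0.001,-0.0903,-1,0,0,0,-0.002,0.001,-0.0903,-1,0,0,0,-0.002,0.001,-0.0903,-1,0,0,0,-0.002,0.001,-0.0903,-1,0,0,0,-0.002,0.001,-0.0903,-1],
)

```text
clock: 16.05
position: [0.5378, -0.1111, 0.0402]
ee_rot: [0.002, -0.047, 0.999, -0.001]
contact_force: [-0.1, 0.7, 5.8]
width: 0.0488
gripper_force: 41.7
```

move_arm(
  steps=[0,0,0,0,0,0.005,-1,0,0,0,0,0,0.01,-1,0,0,0,0,0,0.02,-1,0,0,0,0,0,0.04,-1,0,0,0,0,0,0.06,-1,0,0,0,0,0,0.06,-1,0,0,0,0,0,0.06,-1,0,0,0,0,0,0.06,-1,0,0,0,0,0,0.06,-1,0,0,0,0,0,0.06,-1],
)

```text
clock: 17.05
position: [0.5361, -0.1106, 0.0976]
ee_rot: [-0.001, -0.047, 0.999, 0.0]
contact_force: [-1.4, 0.4, -1.8]
width: 0.0483
gripper_force: 41.7
```

Run:
```python
from h import *
import pickle
s=manip.get_state();im=shot('wrist','w10');p=s['position'];print(p,s['ee_rot'],s['contact_force'],s['width'])
print('110 held',fit(im,(p[0]-.001,p[1],.09),.11,.05,p[2]-.0385+.03,True,(1,0,0,0)),fit(im,(p[0]-.001,p[1],.09),.11,.05,p[2]-.0385+.03,True,(1,0,1,1)))
```

```text
[ 0.53608299 -0.11061372  0.0976232 ] [-8.63834012e-04 -4.69252331e-02  9.98897958e-01  3.82328721e-04] [-1.41401094  0.37134007 -1.76741113] 0.04834233631292558
110 held (array([ 0.5335, -0.1118,  5.36  ]), np.float64(69.05872344970703)) (array([ 0.5335, -0.1119,  5.15  ]), np.float64(60.5678596496582))
```

move_arm(
  steps=[0,0,0,-0.02,-0.04,0,-1,0,0,0.0047,-0.04,-0.08,0,-1,0,0,0.0047,-0.06,-0.12,0,-1,0,0,0.0047,-0.08,-0.16,0,-1,0,0,0.0047,-0.104,-0.2,0,-1,0,0,0.0047,-0.104,-0.209,0,-1,0,0,0.0047,-0.104,-0.209,0,-1,0,0,0.0047,-0.104,-0.209,0,-1,0,0,0.0047,-0.104,-0.209,0,-1,0,0,0.0047,-0.104,-0.209,0,-1],
)

```text
clock: 18.1
position: [0.4332, -0.3184, 0.0984]
ee_rot: [-0.0, -0.063, 0.998, 0.0]
contact_force: [0.1, -0.7, -1.1]
width: 0.0484
gripper_force: 41.8
```

Run:
```python
from h import *
import pickle
s=manip.get_state();im=shot('wrist','w11');pickle.dump((im,s),open('w11.pkl','wb'));p=s['position'];print(p,s['ee_rot'],s['contact_force'],s['width'],s['clock'])
print('110 held',fit(im,(p[0]-.0025,p[1]-.001,.124),.11,.05,p[2]-.0085,True,(1,0,0,0)))
for L,z,e in((.134,.014,(1,0,0,0)),(.126,.014,(1,0,0,0)),(.126,.004,(0,0,1,1))): print(L,z,fit(im,(.4295,-.3205,.124),L,.09,z,False,e))
cv2.imwrite('pics/w11v.png',cv2.resize(im['pixels'][:400],None,fx=1.4,fy=1.4))
```

```text
[ 0.43315587 -0.31837191  0.09842759] [-8.32581448e-05 -6.26669131e-02  9.98034437e-01  3.36212890e-04] [ 0.11644694 -0.66418492 -1.09467674] 0.048415860315996005 18.1
110 held (array([ 0.4303, -0.3198,  7.37  ]), np.float64(80.0))
0.134 0.014 (array([ 0.4345, -0.3235,  6.25  ]), np.float64(80.0))
0.126 0.014 (array([ 0.4305, -0.3245,  6.25  ]), np.float64(80.0))
0.126 0.004 (array([ 0.4279, -0.3237,  6.53  ]), np.float64(72.11312866210938))
```

View pics/w11v.png

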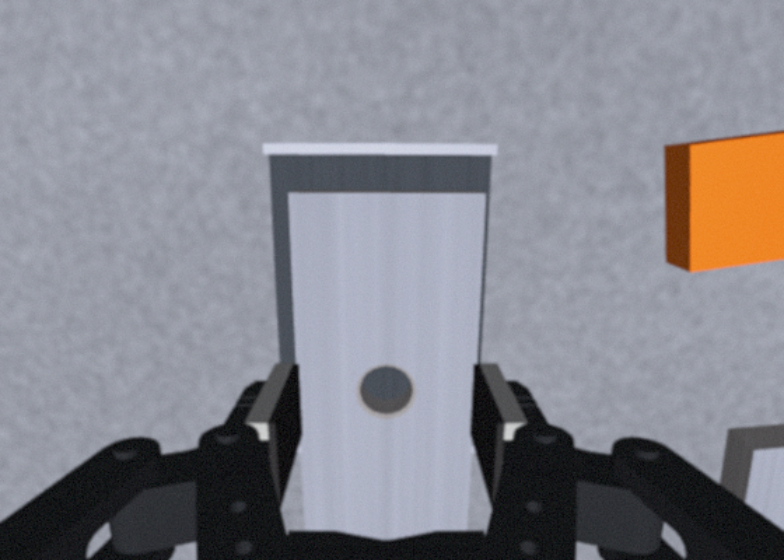

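The far lip runs from about (264,149) to (497,151), centred near 380, while the packer's centre line is at 387. I compute the correction.

Run:
```python
from h import *
import pickle
im,s=pickle.load(open('w11.pkl','rb'))
m=im['pixels'].astype(int).min(2)
cols=np.arange(200,346,5);pts=[]
for c in cols:
    col=m[90:125,c].astype(float);w=np.clip(col-185,0,None)
    pts.append((c,90+(w*np.arange(35)).sum()/max(w.sum(),1e-9)))
pts=np.array(pts);k=np.polyfit(*pts.T,1);print(k,np.abs(np.polyval(k,pts[:,0])-pts[:,1]).max())
row=int(round(np.polyval(k,270)));b=np.where(m[row]>195)[0];b=b[(b>150)&(b<400)];print(b.min(),b.max())
u=[b.min()-.5,b.max()+.5];X=pix2w(im,[(v,np.polyval(k,v)) for v in u],.014)[:,:2];e=X[1]-X[0];print(np.linalg.norm(e));e/=np.linalg.norm(e);d=np.array([e[1],-e[0]])
print('seat',X.mean(0)+.065*d,np.degrees(np.arctan2(d[1],d[0])))
```

```text
[6.34604488e-03 1.04028263e+02] 0.3297636734200893
189 353
0.0896265038039371
seat [ 0.4298708  -0.32251739] 6.775624020691041
```

move_arm(
  steps=[0,0,-0.0013,-0.0005,-0.0027,-0.03,-1,0,0,-0.0013,-0.0005,-0.0027,-0.055,-1,0,0,-0.0013,-0.0005,-0.0027,-0.07,-1,0,0,-0.0013,-0.0005,-0.0027,-0.075,-1,0,0,-0.0013,-0.0005,-0.0027,-0.075,-1,0,0,-0.0013,-0.0005,-0.0027,-0.075,-1,0,0,-0.0013,-0.0005,-0.0027,-0.075,1,0,0,-0.0013,-0.0005,-0.0027,-0.075,1,0,0,-0.0013,-0.0005,-0.0027,-0.075,1,0,0,-0.0013,-0.0005,-0.0027,-0.075,1],
)

```text
clock: 19.15
position: [0.4324, -0.3227, 0.0235]
ee_rot: [0.0, -0.058, 0.998, -0.0]
contact_force: [0.5, -0.1, -0.7]
width: 0.0854
gripper_force: 0.0
```

move_arm(
  steps=[0,0,0,0,0,0.04,1,0,0,0,0,0,0.08,1,0,0,0,0,0,0.12,1,0,0,0,0,0,0.12,1,0,0,0,0,0,0.12,1,0,0,0,0,0,0.12,1,0,0,0,0,0,0.12,1,0,0,0,0,0,0.12,1,0,0,0,0,0,0.12,1,0,0,0,0,0,0.12,1],
)

```text
clock: 20.15
position: [0.432, -0.3224, 0.143]
ee_rot: [-0.0, -0.058, 0.998, 0.0]
contact_force: [0.6, -0.8, -0.4]
width: 0.0852
gripper_force: 0.0
```

Run:
```python
from h import *
s=manip.get_state();im=shot('wrist','w12');p=s['position'];print(p,s['clock'],s['width'])
print('110',fit(im,(.43,-.3225,.118),.11,.05,.014))
print('seat lips',fit(im,(.43,-.3225,.118),.134,.09,.014,False,(1,1,0,0)),'sides',fit(im,(.43,-.3225,.118),.126,.09,.004,False,(0,0,1,1)))
```

```text
[ 0.43198236 -0.32235515  0.1429586 ] 20.15 0.08519083532825995
110 (array([ 0.43  , -0.3225,  6.76  ]), np.float64(80.0))
seat lips (array([ 0.4303, -0.3205,  7.11  ]), np.float64(77.72068786621094)) sides (array([ 0.428 , -0.3225,  6.76  ]), np.float64(80.0))
```

move_arm(
  steps=[0,0,0.005,0.02,0.04,0,1,0,0,0.011,0.04,0.08,0,1,0,0,0.011,0.06,0.12,0,1,0,0,0.011,0.08,0.16,-0.01,1,0,0,0.011,0.102,0.2,-0.02,1,0,0,0.011,0.102,0.211,-0.025,1,0,0,0.011,0.102,0.211,-0.025,1,0,0,0.011,0.102,0.211,-0.025,1,0,0,0.011,0.102,0.211,-0.025,1,0,0,0.011,0.102,0.211,-0.025,1],
)

```text
clock: 21.2
position: [0.534, -0.113, 0.119]
ee_rot: [0.0, -0.091, 0.996, -0.0]
contact_force: [-0.7, 0.6, 0.2]
width: 0.0856
gripper_force: 0.0
```

Run:
```python
from h import *
s=manip.get_state();im=shot('wrist','w13');p=s['position'];print(p,s['ee_rot'],s['clock'])
print('130',fit(im,(.532,-.110,.187),.13,.05,.02),fit(im,(.532,-.110,.187),.13,.05,.02,True,(1,0,1,1)))
```

```text
[ 0.53400188 -0.11298645  0.1189542 ] [ 3.29534796e-04 -9.10408393e-02  9.95847063e-01 -2.90751334e-04] 21.2
130 (array([ 0.5322, -0.1098, 10.59  ]), np.float64(42.75400161743164)) (array([ 0.5322, -0.1097, 10.54  ]), np.float64(46.12240219116211))
```

move_arm(
  steps=[0,0,0,-0.001,0.0033,-0.03,1,0,0,0,-0.001,0.0033,-0.06,1,0,0,0,-0.001,0.0033,-0.085,1,0,0,0,-0.001,0.0033,-0.095,1,0,0,0,-0.001,0.0033,-0.095,-1,0,0,0,-0.001,0.0033,-0.095,-1,0,0,0,-0.001,0.0033,-0.095,-1,0,0,0,-0.001,0.0033,-0.095,-1,0,0,0,-0.001,0.0033,-0.095,-1,0,0,0,-0.001,0.0033,-0.095,-1],
)

```text
clock: 22.25
position: [0.5343, -0.1086, 0.025]
ee_rot: [0.001, -0.092, 0.996, -0.001]
contact_force: [-0.2, 0.3, 5.8]
width: 0.0489
gripper_force: 43.4
```

move_arm(
  steps=[0,0,0,0,0,0.02,-1,0,0,0,0,0,0.06,-1,0,0,0,0,0,0.1,-1,0,0,0,0,0,0.12,-1,0,0,0,0,0,0.12,-1,0,0,0,0,0,0.12,-1,0,0,0,0,0,0.12,-1,0,0,0,0,0,0.12,-1,0,0,0,0,0,0.12,-1,0,0,0,0,0,0.12,-1],
)

```text
clock: 23.25
position: [0.5328, -0.1081, 0.1427]
ee_rot: [-0.001, -0.092, 0.996, 0.0]
contact_force: [-0.4, -0.6, -3.4]
width: 0.0487
gripper_force: 43.2
```

Run:
```python
from h import *
s=manip.get_state();im=shot('wrist','w14');p=s['position'];print(p,s['ee_rot'],s['contact_force'],s['width'],s['clock'])
for dz in(.004,.002,0,-.002,-.004): print(dz,fit(im,(p[0]-.001,p[1],.187),.13,.05,p[2]-.004+dz,True,(1,0,1,1)))
```

```text
[ 0.53282656 -0.10811125  0.14265163] [-7.28720272e-04 -9.20338187e-02  9.95755549e-01  3.63496981e-04] [-0.36377227 -0.57307011 -3.43929624] 0.04872655697793266 23.25
0.004 (array([ 0.5308, -0.1095, 10.55  ]), np.float64(41.43840026855469))
0.002 (array([ 0.5308, -0.1095, 10.52  ]), np.float64(51.62203598022461))
0 (array([ 0.5309, -0.1095, 10.48  ]), np.float64(51.122589111328125))
-0.002 (array([ 0.531 , -0.1093, 10.07  ]), np.float64(45.268367767333984))
-0.004 (array([ 0.5308, -0.1089, 10.26  ]), np.float64(40.03072738647461))
```

Packer_130 is held alone (3.4 N). Next I carry it over the cradle.

move_arm(
  steps=[0,0,0.003,-0.006,0.045,0,-1,0,0,0.006,-0.012,0.09,0,-1,0,0,0.009,-0.018,0.135,0,-1,0,0,0.012,-0.024,0.18,0,-1,0,0,0.015,-0.03,0.225,0,-1,0,0,0.018,-0.036,0.27,0,-1,0,0,0.0217,-0.042,0.315,0,-1,0,0,0.0217,-0.047,0.36,0,-1,0,0,0.0217,-0.0534,0.4,0,-1,0,0,0.0217,-0.0534,0.4376,0,-1],
)

```text
clock: 24.3
position: [0.4784, 0.3313, 0.1434]
ee_rot: [-0.001, -0.16, 0.987, -0.0]
contact_force: [1.2, -0.8, -3.2]
width: 0.0487
gripper_force: 43.4
```

move_arm(
  steps=[0,0,0,0,0,-0.01,-1,0,0,0,0,0,-0.03,-1,0,0,0,0,0,-0.04,-1,0,0,0,0,0,-0.04,-1,0,0,0,0,0,-0.04,-1,0,0,0,0,0,-0.04,-1,0,0,0,0,0,-0.04,-1,0,0,0,0,0,-0.04,-1,0,0,0,0,0,-0.04,-1,0,0,0,0,0,-0.04,-1],
)

```text
clock: 25.3
position: [0.4798, 0.3294, 0.1037]
ee_rot: [0.0, -0.16, 0.987, 0.0]
contact_force: [-0.5, 0.6, -3.7]
width: 0.0486
gripper_force: 43.5
```

Run:
```python
from h import *
import pickle
s=manip.get_state();im=shot('wrist','w15');p=s['position'];print(p,s['ee_rot'],s['contact_force'],s['width'],s['clock'])
print('130',fit(im,(p[0]-.0017,p[1]-.0016,.32),.13,.05,p[2]-.004,True,(1,0,1,1)))
c=(.478,.3278,.32)
print('plate far+sides',fit(im,c,.166,.09,.008,False,(1,0,1,1)),'post out',fit(im,c,.166,.06,.042,False,(1,0,0,0)),'post sides',fit(im,c,.166,.06,.042,False,(1,0,1,1)))
w8,_=pickle.load(open('w8.pkl','rb'))
X=pix2w(w8,np.array([(311,177),(459.5,177),(319.5,385),(452.5,385)])/1.4,.008);print('w8 screws',X.mean(0))
print('w8 post outs',fit(w8,c,.166,.06,.042,False,(1,1,0,0)),fit(w8,c,.146,.06,.042,False,(1,1,0,0)))
```

```text
[0.47979117 0.32942123 0.10373112] [ 1.69110103e-04 -1.59604817e-01  9.87180965e-01  1.29731536e-04] [-0.54148456  0.56944576 -3.65109092] 0.04858532868734293 25.3
130 (array([ 0.4776,  0.3277, 18.48  ]), np.float64(67.73677062988281))
plate far+sides (array([ 0.4758,  0.3259, 17.47  ]), np.float64(57.4023323059082)) post out (array([ 0.478 ,  0.3278, 18.33  ]), np.float64(80.0)) post sides (array([ 0.4759,  0.334 , 18.41  ]), np.float64(51.24752426147461))
w8 screws [0.47946986 0.32853679 0.008     ]
w8 post outs (array([ 0.478 ,  0.3278, 18.33  ]), np.float64(80.0)) (array([ 0.4788,  0.328 , 18.32  ]), np.float64(79.95547485351562))
```

move_arm(
  steps=[0,0,0,0.0008,0.0003,-0.02,-1,0,0,0,0.0008,0.0003,-0.04,-1,0,0,0,0.0008,0.0003,-0.052,-1,0,0,0,0.0008,0.0003,-0.0573,-1,0,0,0,0.0008,0.0003,-0.0573,-1,0,0,0,0.0008,0.0003,-0.0573,-1,0,0,0,0.0008,0.0003,-0.0573,1,0,0,0,0.0008,0.0003,-0.0573,1,0,0,0,0.0008,0.0003,-0.0573,1,0,0,0,0.0008,0.0003,-0.0573,1],
)

```text
clock: 26.35
position: [0.4809, 0.3299, 0.0463]
ee_rot: [0.0, -0.16, 0.987, 0.0]
contact_force: [-0.5, -1.0, -0.6]
width: 0.0851
gripper_force: 0.0
```

move_arm(
  steps=[0,0,0,0,0,0.03,1,0,0,0,0,0,0.07,1,0,0,0,0,0,0.11,1,0,0,0,0,0,0.15,1,0,0,0,0,0,0.15,1,0,0,0,0,0,0.15,1,0,0,0,0,0,0.15,1,0,0,0,0,0,0.15,1,0,0,0,0,0,0.15,1,0,0,0,0,0,0.15,1],
)

```text
clock: 27.35
position: [0.4802, 0.3295, 0.1952]
ee_rot: [-0.001, -0.16, 0.987, -0.0]
contact_force: [1.2, -0.4, 1.0]
width: 0.0852
gripper_force: 0.0
```

Run:
```python
from h import *
s=manip.get_state();im=shot('wrist','w16');p=s['position'];print(p,s['contact_force'],s['width'],s['clock'])
c=(.478,.3278,.32)
print('130',fit(im,c,.13,.05,.042),'posts in',fit(im,c,.146,.06,.042,False,(1,1,0,0)),'posts out',fit(im,c,.166,.06,.042,False,(1,1,0,0)))
a=manip.get_image('scene')['pixels'];b=manip.get_image('side')['pixels']
out=np.zeros((600,800,3),np.uint8)
out[:210]=cv2.resize(a[130:235,100:500],(800,210),interpolation=cv2.INTER_CUBIC)
out[210:,:450]=cv2.resize(im['pixels'][60:380,130:430],(450,390));out[210:,450:]=cv2.resize(b[150:390,150:370],(350,390))
cv2.imwrite('pics/final.png',out)
```

```text
[0.48022532 0.32954472 0.19518361] [ 1.15494968 -0.37853198  0.9551708 ] 0.08515722747430063 27.35
130 (array([ 0.4781,  0.3281, 18.41  ]), np.float64(79.76386260986328)) posts in (array([ 0.4787,  0.3276, 18.33  ]), np.float64(79.9241714477539)) posts out (array([ 0.478 ,  0.3278, 18.33  ]), np.float64(80.0))
```

```bash
ls pics | wc -l
```

```text
25
```

Run:
```python
from h import *
for n in('scene','side'):
    im=manip.get_image(n)
    for nm,x,L,z in(('70',(.5403,.0893,.342),.07,.032),('110',(.43,-.3225,.118),.11,.014),('130',(.478,.328,.32),.13,.042)):
        print(n,nm,fit(im,x,L,.05,z))
print(manip.get_state()['contact_force']); manip.sign_off()
```

```text
scene 70 (array([ 0.5421,  0.0899, 21.01  ]), np.float64(65.34309387207031))
scene 110 (array([ 0.4311, -0.3219,  6.91  ]), np.float64(74.7330322265625))
scene 130 (array([ 0.4795,  0.3306, 18.53  ]), np.float64(72.23440551757812))
side 70 (array([ 0.5382,  0.088 , 18.36  ]), np.float64(64.81950378417969))
side 110 (array([ 0.4292, -0.3215,  6.7   ]), np.float64(80.0))
side 130 (array([ 0.4771,  0.3285, 18.84  ]), np.float64(71.90713500976562))
[ 0.06856349 -0.64325052 -0.08230245]
the job is handed in; nothing more can be done
```

The job is handed in: packer_90 with packer_130 on top is in the cradle, packer_110 is in the long seat and packer_70 is in the short seat, each centred and in line to within about 2 mm by camera measurement.

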